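# Hang the drill-bit rack on its two studs and lock it under the spring catch

## Robot

A 6-joint arm with a two-finger parallel gripper is mounted at the origin on the work surface; the furniture and walls round the work are solid. World frame = base frame: x ahead of the robot, y to its left, z up, the work surface at z = 0. Lengths are in mm, angles in rad, forces in N, time in s.
With the tool pointing down it reaches from about 300 to 775 mm from the base axis. Payload 14.6 kg.
Tool frame: the origin (TCP) lies on the centre line of the jaws, within the pads' length; the fingertips stand 11 mm ahead of it and the grasp point (between the pads) lies 8 mm behind it (tip_extent is the distance from the TCP to the fingertips, in mm); z points along the fingers, y is the line along which they close (so a half turn about z gives the same grasp; the last joint's range is limited). The gripper opens to 85 mm and grips with 20 to 120 N. Pads are 22 mm wide; open, the fingers measure 114 mm over their backs; the gripper's body (76 mm by 85 mm) begins 54 mm behind the grasp point. The pads swing forward as they close: fully open they stand 13 mm farther back than shut.
Start: joints at [-1.378, 0.3, 1.521, -0, 1.321, -0.067], TCP at [141.281, -531.535, 242.281] pointing down, gripper open.
Joint ranges: [-3.03, 3.03], [-0.79, 2.21], [0.23, 2.52], [-1.04, 4.18], [0, 3.07], [-2.55, 2.55]. Speed limits (rad/s): [2.22, 2.22, 2.57, 3.14, 3.14, 3.14].

## Interface

Orientations are given as a unit quaternion [x, y, z, w].
In Python, from rig import * gives the robot as it stands.
- The arm moves only by the tool send_rows, never from a script. Its argument "deltas" is a list of rows, each a list of 7 numbers: the shift along the tool's x, y, z in m, then the turn, a rotation vector about the tool's x, y, z in degrees, then the opening, from 0 (shut) to 1 (fully open). In form: [[tx, ty, tz, ax, ay, az, claw], ...]. A call has 1 to 12 rows; each row shifts and turns the commanded pose from where the row before left it, along the tool's axes as they then stand; what a row does not reach is not made up. A row lasts 1/12 s, in which the tool goes at most 41.7 mm and 7.16 degrees, less where a joint would pass 70% of its speed; a pose out of reach is approached as far as the arm can. A call with a gripper value outside its range is refused whole. The fingers move at their own pace and stop on an object; "force" is the grip in N (left out, the last holds). Time passes only in rows, so rows that do not move let the fingers close. It gives the time, the measured TCP pose, the force, the opening and the grip force at its end, in the units of the state.
- get_obs(): the state, without advancing time (a new reading comes with each control period).
- read_camera(name): name is "scene" or "top" or "wrist"; returns the picture (400x640x3 uint8, blue, green, red); there is no depth.
- camera_model(name): a dict with "K" (3x3 intrinsics, pixels), "rvec" (rotation vector, rad) and "tvec" (3), from world to camera coordinates, as OpenCV has them. Camera axes: x right, y down, z forward; pixel columns grow to the right and rows downward; lengths in mm; the calibration is good to about 2 mm. A picture is of the moment at which its call begins: read the wrist's pose just before it. camera_model takes no time and is no camera call; for the wrist camera it gives the pose at the moment of the call.
- sign_off(): hands the job in; it is judged then, once.
Trained networks look in the newest picture that a camera, given by its name, has taken for a name from the list of things; names that differ only in an ending like _2 or _b are one class to them, and where a whole thing is asked for, a point or a joint stands for the part that bears it (a point fixed in the world has none). Each returns a list of dicts, best first, with "confidence" (0 to 1); they miss things now and then, are a little off and sometimes report something else, mostly with a low value. They report only what shows in the picture. A call takes as long as a camera call.
- search_frame(camera, query): "extent" ([left, top, right, bottom] in pixels, round what is visible of it).
- place_of(camera, query): "point" ([column, row] in pixels: a listed point, or the origin of a listed thing).
The state is a dict: "time_s": time; "q": joint angles; "qvel": joint speeds; "joint_efforts": joint torques, N m; "tool_pos": TCP position; "eef_rot": TCP orientation; "contact_force": force on the tool from outside, world axes, zero at the start; "ft_torque": the same for the moment, N m; "finger_gap": finger opening in mm; "gripper_force": force on a finger pad.
Only numpy, scipy, OpenCV 4.12 (cv2) and the standard library are available. Lean on these libraries where they do the work, as an engineer would, in place of code of your own. Each camera call takes 0.05 s, during which the arm holds its last target. There are 200 camera calls.

## Task

Pick up the drill-bit rack by its wooden handle, push the two keyholes in its blue back plate over the two brass studs of the aluminium frame, then slide it down onto the studs until it is fully home and the orange spring catch has snapped out over its top edge, and let go. Feel your way on without forcing it, for nobody has measured how high the stud bar is set, and leave the screwdrivers, the tape roll and the sanding block where they lie.

Things in the scene. Friction and masses are not known exactly. Their poses are not given: they have to be found in the camera images.
- bit_rack: Loose drill-bit rack, 0.25-0.5 kg, upright on the bench. Blue back plate 150 wide (y), 100 high, 5 thick (x=-5..0, z=0..100 mm); in front of its foot a beech block with bits (x=-53..-5), bits no higher than z=56. Origin: middle of the plate's lower rear edge; z up, +x to the rear (the side that goes against the frame), y along the plate.
- rack_handle (a point): Place to grip the rack: upright beech handle in the middle of its front, 12 thick (y), 38 deep (x=-43.5..-5.5), top at z=126 mm of the rack. This point is at rack x=-24.5, y=0, z=108. Axes as the rack's.
- rack_top (a point): Middle of the upper rear edge of the rack's back plate (rack x=0, y=0, z=100 mm). Axes as the rack's.
- keyhole_left (a point): Centre of one keyhole's eight-sided entry hole, 19 mm wide, on the plate's rear face (rack x=0, y=+50, z=62 mm). From it a slot 10.5 wide runs up to z=82, so from the middle of the entry holes (studs at rack z=62) the rack must sink 16 mm to be fully home (studs at rack z=78).
- keyhole_right (a point): The other keyhole's entry hole, the same, at rack x=0, y=-50, z=62 mm.
- stand: Hanging frame of aluminium section, screwed to the bench: two uprights (30 wide, at y=+105 and -105, tops at z=209 mm), a fixed lower bar and above it the stud bar, both 246 long with front faces in the plane x=0. Origin on the bench below the middle of those faces; +x into the frame, away from the robot; z up.
- bar_mark (a point): Point on the frame at x=0, y=0, z=150 mm: the middle of the stud bar's setting range, NOT the bar itself. The bar is clamped by hand, so the studs' centres lie anywhere from 18 below to 18 above this point; the height is not measured, and stays as it is during the work. The bar is 32 high; the studs stand on its mid-line at y=+50 and -50.
- lower_bar (a point): Middle of the lower bar's front face (40 high, z=72..112 mm); the foot of the hung rack rests against it. Each brass stud stands out to -x from its bar: neck 8 in diameter, 8.5 long; then the head, 16 in diameter for 3 mm, bevelled over 3 more to 13.8 at its front end, 14.5 from the bar's face.
- catch (a joint): Orange spring catch, middle of the stud bar, 34 wide: travel in m, 0 = out (nose 8 mm proud of the bar's face, underside 24 above stud centres, tab top 43 above them), up to 0.0085 pushed in; spring 2 N at 0, 5 N fully in. The rack's plate pushes it in and it springs out 2 mm above the plate's top edge at home. It stops the rack sinking by its weight: push down, 3-10 N.
- screwdriver_flat: the screwdriver with the red handle, 220 long, 28 thick, lying on the bench; origin under its middle. Leave it.
- screwdriver_cross: the screwdriver with the blue handle, 200 long, 30 thick, lying on the bench; origin under its middle. Leave it.
- tape: roll of pale masking tape, 96 across, 25 high, lying flat; origin under its middle. Leave it.
- sander: cork sanding block, 65 x 112 x 36; origin under its middle. Leave it.

How it is judged:
By the outcome, as a careful person would: the job done as asked, in the order asked, and still so for the second after the job is handed in, with the robot touching nothing.
It also fails if it takes over 45 s, if anything falls off the work surface, if the arm or the gripper's body presses on something with over 40 N, if the wrist force passes 120 N, or if a joint passes its speed limit or range.

## Working session

There is one attempt and no reset: what is moved stays moved. The work goes in short steps, Python scripts to look and compute and a tool call to move; the robot and the scene stay as the last step left them, time stands still between calls to the robot, and variables do not carry over. Pictures are saved under pics/ and viewed, at most 10 in all, crops included, and the job is handed in when it is done.

Besides the shell and the picture viewer there is one more tool, called after "Emit:" as name(argument=value, ...), one argument or row to a line, values as JSON. send_rows: Moves the arm, as the interface text tells. Its arguments: {"type":"object","properties":{"deltas":{"type":"array","items":{"type":"array","items":{"type":"number"}}},"force":{"type":"number"}},"required":["deltas"]}

```bash
mkdir -p pics; ls; cat > h.py <<'E'
from rig import *
import numpy as np, cv2
from scipy.spatial.transform import Rotation as R
def cam(n):
    m=camera_model(n); return np.array(m["K"],float),np.array(m["rvec"],float).ravel(),np.array(m["tvec"],float).ravel()
def ray(n,px):
    K,r,t=cam(n); M=R.from_rotvec(r).as_matrix()
    d=M.T@np.linalg.solve(K,[px[0],px[1],1]); return -M.T@t,d/np.linalg.norm(d)
def atz(n,px,z):
    o,d=ray(n,px); return o+d*(z-o[2])/d[2]
def proj(n,P):
    K,r,t=cam(n); return cv2.projectPoints(np.array(P,float).reshape(-1,3),r,t,K,None)[0].reshape(-1,2)
def tri(obs):
    A=np.zeros((3,3));b=np.zeros(3)
    for n,px in obs:
        o,d=ray(n,px);Q=np.eye(3)-np.outer(d,d);A+=Q;b+=Q@o
    p=np.linalg.solve(A,b)
    return p,[np.linalg.norm((np.eye(3)-np.outer(d,d))@(p-o)) for o,d in (ray(n,px) for n,px in obs)]
E
python3 - <<'E'
from h import *
for c in ("scene","top"):
    im=read_camera(c); cv2.imwrite(f"pics/{c}0.png",im)
    print(c,ray(c,(320,200)))
    for q in ("bit_rack","rack_handle","rack_top","keyhole_left","keyhole_right","stand","bar_mark","lower_bar","catch"):
        try: print(q,[(np.round(d["point"]),round(d["confidence"],2)) for d in place_of(c,q)[:2]])
        except Exception as e: print(q,e)
E
```

```text
pics
scene (array([-172.83959293, -979.7165626 ,  724.78823558]), array([ 0.49481983,  0.73445257, -0.46447041]))
bit_rack [(array([300., 227.]), 0.81), (array([301., 196.]), 0.47)]
rack_handle [(array([296., 194.]), 0.81), (array([234., 211.]), 0.46)]
rack_top [(array([296., 198.]), 0.67)]
keyhole_left [(array([295., 201.]), 0.65)]
keyhole_right [(array([304., 215.]), 0.76), (array([298., 199.]), 0.66)]
stand [(array([355., 223.]), 0.89), (array([233., 209.]), 0.28)]
bar_mark []
lower_bar [(array([353., 198.]), 0.94)]
catch it knows: bar_mark, bit_rack, keyhole_left, keyhole_right, lower_bar, rack_handle, rack_top, sander, screwdriver_cross, screwdriver_flat, stand, tape
top (array([ 353.71579035,  -44.58045016, 1224.55349604]), array([ 0.10998935, -0.01618917, -0.99380091]))
bit_rack [(array([281., 210.]), 0.65)]
rack_handle [(array([274., 214.]), 0.57)]
rack_top [(array([281., 206.]), 0.57)]
keyhole_left [(array([266., 201.]), 0.92), (array([368., 217.]), 0.47)]
keyhole_right [(array([297., 216.]), 0.69)]
stand [(array([304., 164.]), 0.7)]
bar_mark [(array([300., 153.]), 0.79)]
lower_bar [(array([303., 155.]), 0.97)]
catch it knows: bar_mark, bit_rack, keyhole_left, keyhole_right, lower_bar, rack_handle, rack_top, sander, screwdriver_cross, screwdriver_flat, stand, tape
```

```bash
python3 -c "
import cv2,numpy as np
print(1)"
```

```text
1
```

View pics/scene0.png

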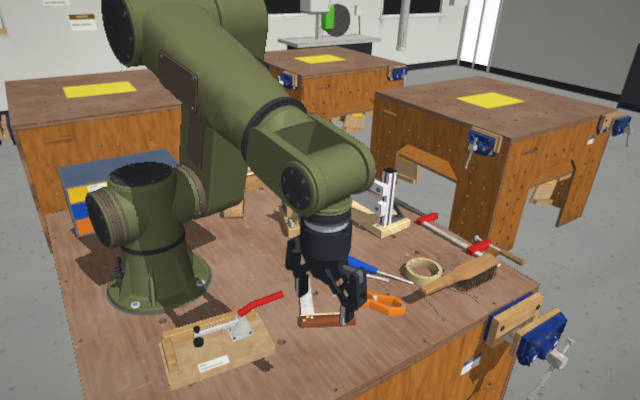

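View pics/top0.png

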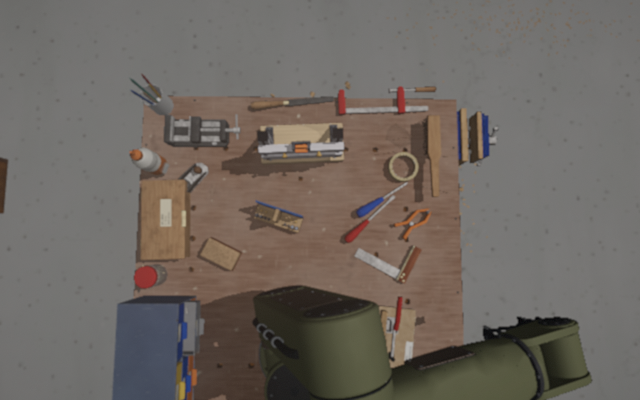

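The top view shows the rack at about (278,213), plate behind it and slightly yawed, and the frame at about (302,150) with the orange catch. The arm hides both in the scene view. I'll work out coarse positions next, then look closer with the wrist camera.

```bash
cat >> h.py <<'E'
def tool():
    s=get_obs(); return np.array(s["tool_pos"],float),R.from_quat(s["eef_rot"])
def delta(p,q):
    "tool-frame shift (m) and rotvec (deg) to go to pose p(mm),R q"
    p0,q0=tool(); return np.round(q0.inv().apply(np.array(p)-p0)/1000,4),np.round((q0.inv()*q).as_rotvec(degrees=True),2)
E
python3 - <<'E'
from h import *
read_camera("top")
print(cam("top")[0])
for q,z in (("keyhole_left",62),("keyhole_right",62),("rack_top",100),("rack_handle",108),("bit_rack",0),("bar_mark",150),("lower_bar",92),("stand",0),("screwdriver_flat",0),("screwdriver_cross",0),("tape",0),("sander",0)):
    for d in place_of("top",q)[:2]: print(q,np.round(atz("top",d["point"],z)),round(d["confidence"],2))
for px,z in (((255,203),100),((303,215),100),((260,158),209),((343,152),209)): print(px,atz("top",px,z).round())
s=get_obs();print(s)
p,q=tool();print(q.as_matrix().round(3))
o,d=ray("wrist",(320,200)); print("wrist in tool",q.inv().apply(o-p).round(1),q.inv().apply(d).round(3),cam("wrist")[0])
K,r,t=cam("wrist");print((q.inv()*R.from_rotvec(r).inv()).as_matrix().round(3))
E
```

```text
[[372.18494776   0.         320.03162232]
 [  0.         372.18494776 205.86173811]
 [  0.           0.           1.        ]]
keyhole_left [470. 107.  62.] 0.59
keyhole_right [431.  11.  62.] 0.88
keyhole_right [315. 228.  62.] 0.45
rack_top [462.  57. 100.] 0.59
rack_handle [434.  79. 108.] 0.61
rack_handle [469. 107. 108.] 0.21
bit_rack [458.  68.   0.] 0.73
bit_rack [646.  -8.   0.] 0.45
bar_mark [612. -10. 150.] 0.68
lower_bar [612. -12.  92.] 0.72
lower_bar [595. -10.  92.] 0.18
stand [617. -13.   0.] 0.85
screwdriver_flat [ 428. -225.    0.] 0.54
screwdriver_cross [ 490. -263.    0.] 0.85
tape [ 597. -335.    0.] 0.75
sander [320. 249.   0.] 0.73
sander [615.  -7.   0.] 0.54
(255, 203) [468. 134. 100.]
(303, 215) [432. -12. 100.]
(260, 158) [582. 105. 209.]
(343, 152) [ 601. -125.  209.]
{'time_s': 1.55, 'q': array([-1.37756632e+00,  2.99900889e-01,  1.52098508e+00, -3.44968548e-05,
        1.32068911e+00, -6.66125269e-02]), 'qvel': array([-0.00189394,  0.00144246,  0.00052355,  0.00023002,  0.00104399,
       -0.00047459]), 'joint_efforts': array([-7.12647470e-04, -5.43351853e+01, -3.61980379e+01, -1.01667076e-04,
        6.49561753e-04, -2.62489849e-06]), 'tool_pos': array([ 141.29320487, -531.53955145,  242.28641309]), 'eef_rot': array([ 9.91571544e-01,  1.29560306e-01, -1.61222537e-05,  9.82890480e-06]), 'contact_force': array([-0.34157652,  0.10498646,  0.75419362]), 'ft_torque': array([0.00532942, 0.02873389, 0.06980787]), 'gripper_force': 0.0, 'finger_gap': 85.41296940343848}
[[ 0.966  0.257 -0.   ]
 [ 0.257 -0.966 -0.   ]
 [-0.     0.    -1.   ]]
wrist in tool [  69.2    0.9 -131.3] [-0.279  0.002  0.96 ] [[319.43838228   0.         319.1791538 ]
 [  0.         319.43838228 198.29584552]
 [  0.           0.           1.        ]]
[[ 0.    -0.962 -0.274]
 [ 1.     0.001 -0.   ]
 [ 0.001 -0.274  0.962]]
```

```bash
cat >> h.py <<'E'
from scipy.optimize import least_squares
def screw(p,q,N):
    "constant row, N times, from the present pose to p,q"
    p0,q0=tool(); rel=q0.inv()*q; v=rel.as_rotvec()/N; S=sum(R.from_rotvec(v*k).as_matrix() for k in range(N))
    t=np.linalg.solve(S,q0.inv().apply(np.array(p)-p0)); return np.round(t/1000,4),np.round(np.degrees(v),3)
def down(yaw,tilt=0):
    "tool x at world yaw deg; tilt: about tool y"
    return R.from_euler('z',yaw,degrees=True)*R.from_euler('x',180,degrees=True)*R.from_euler('y',tilt,degrees=True)
E
python3 - <<'E'
from h import *
p,q=tool()
for yaw in(174.9,):
  qt=down(yaw); print(screw([400,20,290],qt,24))
for t in (20,-20):
  qt=down(174.9,t); print(t,qt.apply([-.279,0,.96]), qt.apply([69,0,-131]))
E
```

```text
(array([ 0.0321,  0.0162, -0.002 ]), array([-0.   ,  0.   , -6.667]))
20 [-0.06590315  0.0058817  -0.99752854] [-19.95483816   1.78092186 146.69912321]
-20 [ 0.58817577 -0.05249329 -0.8066813 ] [-109.20935844    9.74667558   99.50034343]
```

Emit:
send_rows(
  deltas=[
    [0.0321,0.0162,-0.002,0,0,-6.667,1],
    [0.0321,0.0162,-0.002,0,0,-6.667,1],
    [0.0321,0.0162,-0.002,0,0,-6.667,1],
    [0.0321,0.0162,-0.002,0,0,-6.667,1],
    [0.0321,0.0162,-0.002,0,0,-6.667,1],
    [0.0321,0.0162,-0.002,0,0,-6.667,1],
    [0.0321,0.0162,-0.002,0,0,-6.667,1],
    [0.0321,0.0162,-0.002,0,0,-6.667,1],
    [0.0321,0.0162,-0.002,0,0,-6.667,1],
    [0.0321,0.0162,-0.002,0,0,-6.667,1],
    [0.0321,0.0162,-0.002,0,0,-6.667,1],
    [0.0321,0.0162,-0.002,0,0,-6.667,1],
  ],
)

```text
time_s: 2.55
tool_pos: [503.4, -363.5, 266.0]
eef_rot: [0.674, 0.739, 0.0, -0.0]
contact_force: [0.8, 0.6, -0.4]
finger_gap: 85.5
gripper_force: 0.0
```

Emit:
send_rows(
  deltas=[
    [0.0321,0.0162,-0.002,0,0,-6.667,1],
    [0.0321,0.0162,-0.002,0,0,-6.667,1],
    [0.0321,0.0162,-0.002,0,0,-6.667,1],
    [0.0321,0.0162,-0.002,0,0,-6.667,1],
    [0.0321,0.0162,-0.002,0,0,-6.667,1],
    [0.0321,0.0162,-0.002,0,0,-6.667,1],
    [0.0321,0.0162,-0.002,0,0,-6.667,1],
    [0.0321,0.0162,-0.002,0,0,-6.667,1],
    [0.0321,0.0162,-0.002,0,0,-6.667,1],
    [0.0321,0.0162,-0.002,0,0,-6.667,1],
    [0.0321,0.0162,-0.002,0,0,-6.667,1],
    [0.0321,0.0162,-0.002,0,0,-6.667,1],
  ],
)

```text
time_s: 3.55
tool_pos: [399.6, 20.7, 290.2]
eef_rot: [0.041, 0.999, 0.0, 0.0]
contact_force: [0.5, 0.1, 0.7]
finger_gap: 85.5
gripper_force: 0.0
```

Emit:
send_rows(
  deltas=[
    [0,0,0,0,-6,0,1],
    [0,0,0,0,-6,0,1],
    [0,0,0,0,-4,0,1],
    [0,0,0,0,0,0,1],
    [0,0,0,0,0,0,1],
  ],
)

```text
time_s: 3.97
tool_pos: [400.5, 19.4, 290.7]
eef_rot: [0.044, 0.989, -0.006, 0.138]
contact_force: [-0.4, 0.1, 0.4]
finger_gap: 85.7
gripper_force: 0.0
```

```bash
python3 - <<'E'
from h import *
p,q=tool();print(p.round(1),q.as_rotvec(degrees=True).round(1),get_obs()["q"].round(2),get_obs()["time_s"])
for c in("wrist","scene"): cv2.imwrite(f"pics/{c}1.png",read_camera(c))
for q in ("keyhole_left","keyhole_right","rack_top","rack_handle","bit_rack","bar_mark","lower_bar","stand"):
    for d in place_of("wrist",q)[:1]: print(q,np.round(d["point"],1),round(d["confidence"],2))
np.savez("w1.npz",K=cam("wrist")[0],r=cam("wrist")[1],t=cam("wrist")[2])
E
```

```text
[400.5  19.4 290.7] [  7.3 163.9  -1. ] [-0.03 -0.23  1.98 -0.02  1.12 -1.51] 3.9667
keyhole_left [400.2 166.6] 0.71
keyhole_right [315.5 150.2] 0.72
rack_top [367.5 170.9] 0.93
rack_handle [370.3 154. ] 0.78
bit_rack [357.  135.3] 0.87
bar_mark [311.1 315.6] 0.87
lower_bar [308.2 282.8] 0.95
stand [315.3 233.8] 0.88
```

View pics/wrist1.png

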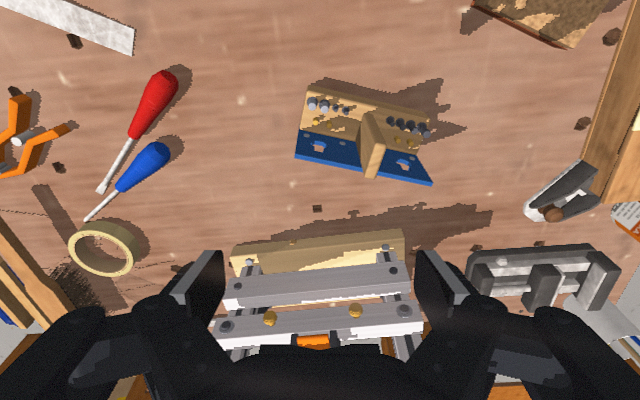

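The wrist picture shows the rack at (365,140), both keyholes, both stud heads near (270,318) and (355,310), and the catch at (312,340). Enlarging that region will give me exact corner points.

```bash
python3 - <<'E'
import cv2
im=cv2.imread("pics/wrist1.png")
a=cv2.resize(im[80:195,285:445],None,fx=5,fy=5,interpolation=cv2.INTER_CUBIC)[:600,:800]
b=cv2.resize(im[225:365,210:440],None,fx=3.4,fy=3.4,interpolation=cv2.INTER_CUBIC)
cv2.imwrite("pics/c1.png",a);cv2.imwrite("pics/c2.png",b)
E
```

```text
(no output)
```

View pics/c1.png

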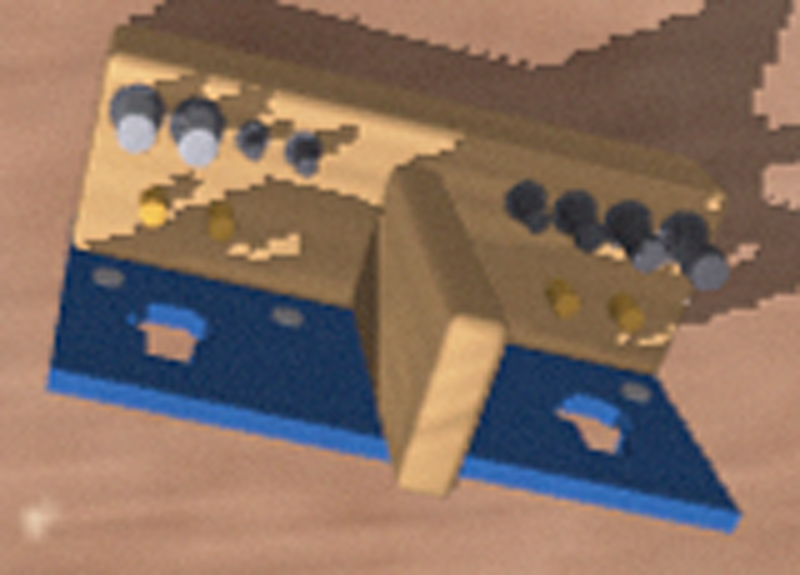

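View pics/c2.png

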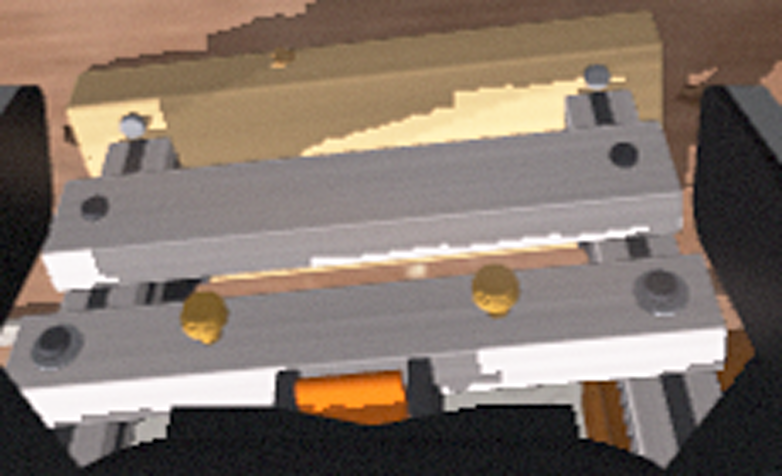

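```bash
cat > fit.py <<'E'
from h import *
f=np.load("w1.npz"); P=lambda X:cv2.projectPoints(np.array(X,float),f["r"],f["t"],f["K"],None)[0].reshape(-1,2)
A=[((0,-75,100),(48,391)),((0,75,100),(731,531)),((-5,-75,100),(52,372)),((-5,75,100),(741,513)),((-5.5,-6,126),(398,488)),((-5.5,6,126),(445,495)),((-43.5,-6,126),(455,318)),((-43.5,6,126),(504,328))]
X=np.array([a[0] for a in A],float); U=np.array([a[1] for a in A])/5+[285,80]
def T(v,X): return R.from_euler('z',v[2],degrees=True).apply(X)+[v[0],v[1],v[3] if len(v)>3 else 0]
for z in (0,1):
  r=least_squares(lambda v:(P(T(v,X))-U).ravel(),[450,62,-14]+[0]*z,loss='soft_l1'); print("rack",r.x.round(2)); print(np.abs(P(T(r.x,X))-U).max(1).round(1))
rack=r.x
B=[(0,-123,72,0),(0,123,72,0),(0,-123,112,0),(0,123,112,0),(0,-123,-16,1),(0,123,-16,1),(0,-123,16,1),(0,123,16,1),(-14.5,-50,0,1),(-14.5,50,0,1)]
V=np.array([(72,183),(660,126),(45,252),(683,192),(25,322),(703,258),(7,383),(727,330),(203,311),(495,286)])/3.4+[210,225]
B=np.array(B,float)
def S(v):
    Y=B[:,:3].copy(); Y[:,2]+=B[:,3]*v[3]; return T([v[0],v[1],v[2],v[4] if len(v)>4 else 0],Y)
for z in (0,1):
  r=least_squares(lambda v:(P(S(v))-V).ravel(),[595,-10,5,150]+[0]*z,loss='soft_l1'); print("stand",r.x.round(2)); print(np.abs(P(S(r.x))-V).max(1).round(1))
E
python3 fit.py
```

```text
rack [455.17  61.19 -17.74]
[0.9 0.4 0.8 0.3 1.3 2.3 0.9 2.5]
rack [456.95  61.69 -17.66  -3.81]
[0.2 0.3 0.4 0.6 1.1 2.  0.7 2.2]
stand [617.36  -6.12   2.77 153.76]
[1.4 0.6 2.6 2.1 1.4 1.1 3.9 0.8 0.7 0.7]
stand [619.4   -6.08   2.68 156.32  -3.93]
[0.8 1.4 1.1 1.  1.4 0.7 3.8 1.1 1.2 0.5]
```

Both fits come out within about 2 px for the rack (456, 61.5, yaw −17.7°) and the frame (618.5, −6, yaw 2.7°), with studs at about z = 155. The z residual suggests a camera offset of about 4 mm. Next is the approach to the handle.

```bash
python3 - <<'E'
from h import *
print(screw([432,69,185],down(162.3),10))
E
```

```text
(array([-0.0005,  0.0054,  0.0108]), array([0.175, 1.59 , 1.251]))
```

Emit:
send_rows(
  deltas=[
    [-0.0005,0.0054,0.0108,0.175,1.59,1.251,1],
    [-0.0005,0.0054,0.0108,0.175,1.59,1.251,1],
    [-0.0005,0.0054,0.0108,0.175,1.59,1.251,1],
    [-0.0005,0.0054,0.0108,0.175,1.59,1.251,1],
    [-0.0005,0.0054,0.0108,0.175,1.59,1.251,1],
    [-0.0005,0.0054,0.0108,0.175,1.59,1.251,1],
    [-0.0005,0.0054,0.0108,0.175,1.59,1.251,1],
    [-0.0005,0.0054,0.0108,0.175,1.59,1.251,1],
    [-0.0005,0.0054,0.0108,0.175,1.59,1.251,1],
    [-0.0005,0.0054,0.0108,0.175,1.59,1.251,1],
    [0,0,0,0,0,0,1],
    [0,0,0,0,0,0,1],
  ],
)

```text
time_s: 5.47
tool_pos: [432.0, 69.4, 184.7]
eef_rot: [0.153, 0.988, -0.0, -0.0]
contact_force: [-0.2, -0.1, 0.1]
finger_gap: 85.6
gripper_force: 0.0
```

```bash
python3 - <<'E'
from h import *
p,q=tool();print(p.round(1),q.as_rotvec(degrees=True).round(1))
cv2.imwrite("pics/wrist2.png",read_camera("wrist"))
im=cv2.imread("pics/wrist2.png")
for qn in ("rack_handle","rack_top","keyhole_left","keyhole_right"):
    for d in place_of("wrist",qn)[:1]: print(qn,np.round(d["point"],1),round(d["confidence"],2))
a=R.from_euler('z',-17.7,degrees=True)
for X in ((-24.5,0,108),(0,0,100),(0,50,62),(0,-50,62)): print(proj("wrist",a.apply(X)+[456,61.5,-2]).round(1))
print(delta([432,69,102],down(162.3)))
E
```

```text
[432.   69.4 184.7] [ -27.6 -177.9    0. ]
rack_handle [317.3 212. ] 0.91
rack_top [318.5 241.3] 0.87
keyhole_left [376.6 221.5] 0.7
keyhole_right [256.4 223.5] 0.89
[[320.1 211.7]]
[[320.  239.7]]
[[378.3 221.9]]
[[261.3 221.8]]
(array([ 0.0002, -0.0003,  0.0836]), array([0.04, 0.12, 0.01]))
```

View pics/wrist2.png

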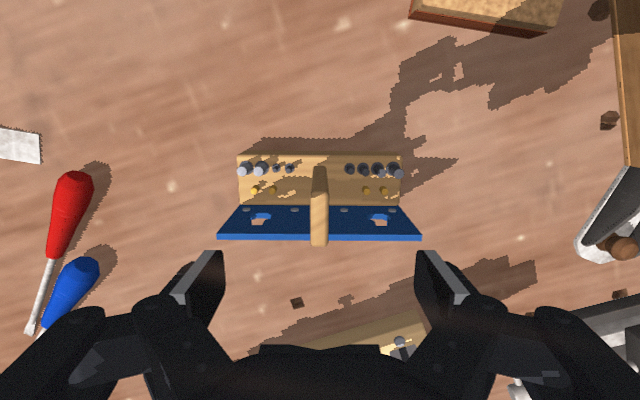

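The rack sits centred and square between the open fingers (handle at column 319). Going down to grip.

Emit:
send_rows(
  deltas=[
    [0,0,0.02,0,0,0,1],
    [0,0,0.02,0,0,0,1],
    [0,0,0.02,0,0,0,1],
    [0,0,0.015,0,0,0,1],
    [0,0,0.0086,0,0,0,1],
    [0,0,0,0,0,0,1],
    [0,0,0,0,0,0,0],
    [0,0,0,0,0,0,0],
    [0,0,0,0,0,0,0],
    [0,0,0,0,0,0,0],
    [0,0,0,0,0,0,0],
    [0,0,0,0,0,0,0],
  ],
  force=80,
)

```text
time_s: 6.72
tool_pos: [432.2, 69.4, 101.6]
eef_rot: [0.154, 0.988, 0.0, 0.001]
contact_force: [-1.4, -3.9, 3.1]
finger_gap: 12.5
gripper_force: 3.2
```

Emit:
send_rows(
  deltas=[
    [0,0,0,0,0,0,0],
    [0,0,0,0,0,0,0],
    [0,0,0,0,0,0,0],
  ],
)

```text
time_s: 6.97
tool_pos: [432.3, 69.4, 101.7]
eef_rot: [0.154, 0.988, 0.0, 0.001]
contact_force: [-1.9, -0.4, 5.6]
finger_gap: 11.0
gripper_force: 78.4
```

Emit:
send_rows(
  deltas=[
    [0,0,-0.005,0,0,0,0],
    [0,0,-0.015,0,0,0,0],
    [0,0,-0.02,0,0,0,0],
    [0,0,-0.02,0,0,0,0],
    [0,0,-0.02,0,0,0,0],
    [0,0,-0.015,0,0,0,0],
    [0,0,-0.005,0,0,0,0],
    [0,0,0,0,0,0,0],
  ],
)

```text
time_s: 7.63
tool_pos: [432.2, 69.4, 202.1]
eef_rot: [0.154, 0.988, 0.0, 0.001]
contact_force: [-0.4, 0.6, -3.2]
finger_gap: 11.3
gripper_force: 78.3
```

```bash
python3 - <<'E'
from h import *
print(tool()[0].round(1),get_obs()["contact_force"].round(1)); print(screw([534.6,-10,203],down(182.7),10))
E
```

```text
[432.2  69.4 202.1] [-0.4  0.6 -3.2]
(array([-0.0114, -0.0064, -0.0001]), array([ 2.00e-03,  1.10e-02, -2.04e+00]))
```

Emit:
send_rows(
  deltas=[
    [-0.0114,-0.0064,0,0,0,-2.04,0],
    [-0.0114,-0.0064,0,0,0,-2.04,0],
    [-0.0114,-0.0064,0,0,0,-2.04,0],
    [-0.0114,-0.0064,0,0,0,-2.04,0],
    [-0.0114,-0.0064,0,0,0,-2.04,0],
    [-0.0114,-0.0064,0,0,0,-2.04,0],
    [-0.0114,-0.0064,0,0,0,-2.04,0],
    [-0.0114,-0.0064,0,0,0,-2.04,0],
    [-0.0114,-0.0064,0,0,0,-2.04,0],
    [-0.0114,-0.0064,0,0,0,-2.04,0],
    [0,0,0,0,0,0,0],
    [0,0,0,0,0,0,0],
  ],
)

```text
time_s: 8.63
tool_pos: [534.3, -10.5, 199.7]
eef_rot: [-0.023, 1.0, 0.0, -0.001]
contact_force: [0.6, -0.3, -3.3]
finger_gap: 11.2
gripper_force: 78.2
```

```bash
python3 - <<'E'
from h import *
p,q=tool();print(p.round(1),q.as_rotvec(degrees=True).round(2),get_obs()["contact_force"].round(1))
K,r,t=cam("wrist");np.savez("w3.npz",K=K,r=r,t=t)
im=read_camera("wrist");cv2.imwrite("pics/wrist3.png",im)
im2=read_camera("scene");cv2.imwrite("pics/scene3.png",im2)
cv2.imwrite("pics/c3.png",cv2.resize(im[190:390,180:450],None,fx=2.96,fy=2.96,interpolation=cv2.INTER_CUBIC))
E
```

```text
[534.3 -10.5 199.7] [ 4.1400e+00 -1.7983e+02 -3.0000e-02] [ 0.6 -0.3 -3.3]
```

View pics/c3.png

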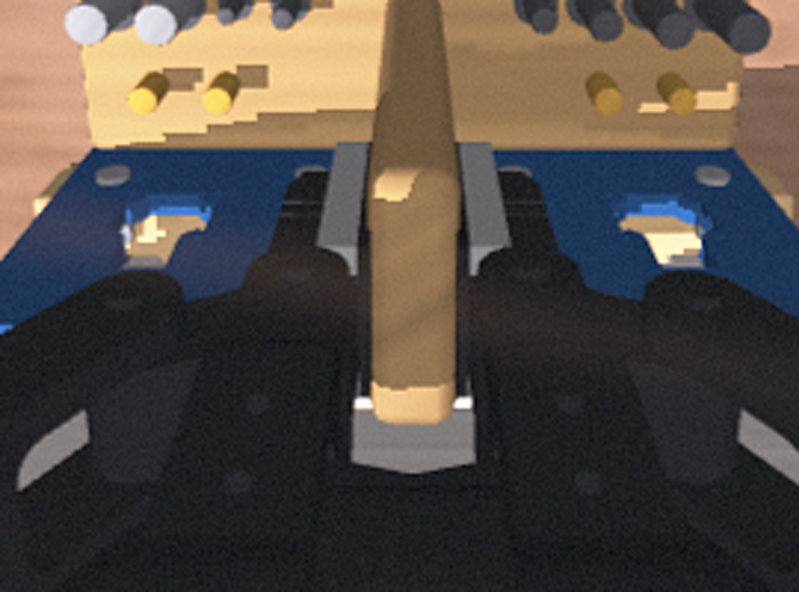

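The closed fingers hide the frame in the wrist view. It does show the rack square in the grip. I'll check whether the scene camera sees the plate and studs.

```bash
python3 - <<'E'
from h import *
im=cv2.imread("pics/scene3.png")
print(cam("scene")[0][0,0])
S=lambda X:R.from_euler('z',2.7,degrees=True).apply(X)+[618.5,-6.1,0]
c=proj("scene",S([0,0,150]));print(c,np.linalg.norm(ray("scene",(320,200))[0]-[618,-6,150]))
x,y=c[0].astype(int); x0,y0=x-75,y-60
print(x0,y0)
cv2.imwrite("pics/c4.png",cv2.resize(im[y0:y0+115,x0:x0+150],None,fx=5.2,fy=5.2,interpolation=cv2.INTER_CUBIC))
for n,X in dict(stud_r=(-14.5,-50,155.5),stud_l=(-14.5,50,155.5),upr_top=(0,-105,209),lowbar_r=(0,-123,112)).items(): print(n,((proj("scene",S(X))-[x0,y0])*5.2).round(0))
E
```

```text
442.78632442192406
[[356.83597683 178.01114583]] 1379.8306859183301
281 118
stud_r [[432. 340.]]
stud_l [[324. 280.]]
upr_top [[524. 282.]]
lowbar_r [[530. 450.]]
```

View pics/c4.png

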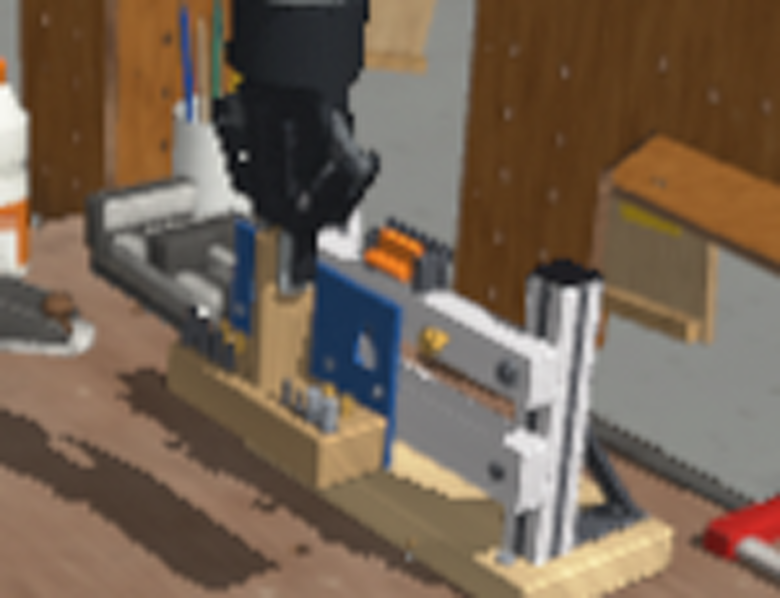

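The scene camera sees the right stud head at crop (430,341), the rack's plate with corners near (400,303) and (388,465), and the keyhole at (367,350). The plate lets me cancel the camera's offset.

```bash
python3 - <<'E'
from h import *
p,q=tool(); o0=np.array([281,118])
C=lambda X:((proj("scene",X)-o0)*5.2).round(0).tolist()
Rk=lambda X:R.from_euler('z',2.7,degrees=True).apply(np.array(X,float)-[-25.1,0,101.7])+p
for n,X in dict(top_fr=(-5,-75,100),top_rr=(0,-75,100),bot_rr=(0,-75,0),top_l=(-5,75,100),key_front=(-5,-50,62),key_rear=(0,-50,62),slot_top=(-5,-50,87),blk=(-53,-75,0)).items(): print(n,C(Rk(X)))
for s in (152,156):
  S=lambda X:R.from_euler('z',2.7,degrees=True).apply(X)+[618.5,-6.1,0]
  print(s,"stud",C(S((-14.5,-50,s))),"bar front r top/bot",C(S((0,-123,s+16))),C(S((0,-123,s-16))), "low",C(S((0,-123,112))),C(S((0,-123,72))))
# gradients
print("per 5mm x,y,z:",[(np.array(C(S((-14.5,-50,156))+np.eye(3)[i]*50))-np.array(C(S((-14.5,-50,156)))))/10 for i in range(3)])
E
```

```text
top_fr [[398.0, 307.0]]
top_rr [[405.0, 304.0]]
bot_rr [[394.0, 464.0]]
top_l [[235.0, 218.0]]
key_front [[365.0, 352.0]]
key_rear [[372.0, 350.0]]
slot_top [[368.0, 312.0]]
blk [[321.0, 489.0]]
152 stud [[431.0, 345.0]] bar front r top/bot [[539.0, 361.0]] [[534.0, 412.0]] low [[530.0, 450.0]] [[524.0, 511.0]]
156 stud [[432.0, 339.0]] bar front r top/bot [[540.0, 355.0]] [[535.0, 406.0]] low [[530.0, 450.0]] [[524.0, 511.0]]
per 5mm x,y,z: [array([[ 6.7, -1.8]]), array([[-5.3, -3.1]]), array([[ 0.6, -8. ]])]
```

Emit:
send_rows(
  deltas=[
    [-0.008,0.0004,0.0055,0,0,0,0],
    [-0.012,0,0,0,0,0,0],
    [-0.012,0,0,0,0,0,0],
    [-0.008,0,0,0,0,0,0],
    [0,0,0,0,0,0,0],
    [0,0,0,0,0,0,0],
  ],
)

```text
time_s: 9.23
tool_pos: [574.6, -7.9, 195.4]
eef_rot: [-0.024, 1.0, 0.0, -0.0]
contact_force: [0.1, 0.6, -3.6]
finger_gap: 11.0
gripper_force: 78.2
```

```bash
cat >> h.py <<'E'
def inst():
    p,q=tool(); f=get_obs(); Z=R.from_euler('z',-2.7,degrees=True)
    r=Z.apply(p-[618.5,-6.1,0])-[-25.1,0,101.7]; m=q.as_matrix()
    print("rack in stand",r.round(1),"stud at rack z",round(155-r[2],1),"yaw",round(np.degrees(np.arctan2(-m[1,0],-m[0,0])),2),"zaxis",m[:,2].round(4),"F",Z.apply(f["contact_force"]).round(1),"T",np.array(f["ft_torque"]).round(2),"t",f["time_s"],"gap",round(f["finger_gap"],1))
E
python3 -c "
from h import *
inst()"
```

```text
rack in stand [-18.9   0.3  93.7] stud at rack z 61.3 yaw 2.71 zaxis [-2.e-04  1.e-04 -1.e+00] F [ 0.1  0.6 -3.6] T [-0.04  0.06 -0.06] t 9.2333 gap 11.0
```

Emit:
send_rows(
  deltas=[
    [-0.002,0,0.0008,0,0,0,0],
    [-0.002,0,0,0,0,0,0],
    [-0.002,0,0,0,0,0,0],
    [-0.002,0,0,0,0,0,0],
    [0,0,0,0,0,0,0],
  ],
)

```text
time_s: 9.65
tool_pos: [582.8, -7.7, 195.2]
eef_rot: [-0.024, 1.0, 0.0, 0.0]
contact_force: [-2.6, -0.0, -3.1]
finger_gap: 11.4
gripper_force: 78.2
```

```bash
python3 -c "
from h import *
inst()"
```

```text
rack in stand [-10.7   0.1  93.5] stud at rack z 61.5 yaw 2.7 zaxis [ 3.e-04  0.e+00 -1.e+00] F [-2.6  0.1 -3.1] T [-0.03  0.35 -0.01] t 9.65 gap 11.4
```

Emit:
send_rows(
  deltas=[
    [-0.001,0,0,0,0,0,0],
    [-0.001,0,0,0,0,0,0],
    [0,0,0,0,0,0,0],
  ],
)

```text
time_s: 9.9
tool_pos: [584.7, -7.6, 195.1]
eef_rot: [-0.024, 1.0, 0.0, 0.0]
contact_force: [-3.1, -0.5, -2.4]
finger_gap: 10.8
gripper_force: 78.2
```

```bash
python3 -c "
from h import *
inst()"
```

```text
rack in stand [-8.7  0.1 93.4] stud at rack z 61.6 yaw 2.7 zaxis [ 3.e-04  1.e-04 -1.e+00] F [-3.1 -0.3 -2.4] T [-0.04  0.55  0.04] t 9.9 gap 10.8
```

Force is rising about as softly as the catch spring would, so the stud heads appear to be entering. Continuing.

Emit:
send_rows(
  deltas=[
    [-0.001,0,0,0,0,0,0],
    [-0.001,0,0,0,0,0,0],
    [-0.001,0,0,0,0,0,0],
    [0,0,0,0,0,0,0],
  ],
)

```text
time_s: 10.23
tool_pos: [587.8, -7.5, 195.1]
eef_rot: [-0.024, 1.0, 0.0, 0.0]
contact_force: [-5.1, -0.2, -1.4]
finger_gap: 11.2
gripper_force: 78.3
```

```bash
python3 -c "
from h import *
inst()"
```

```text
rack in stand [-5.7  0.1 93.4] stud at rack z 61.6 yaw 2.7 zaxis [ 4.e-04  0.e+00 -1.e+00] F [-5.1  0.1 -1.4] T [-0.04  0.69 -0.01] t 10.2333 gap 11.2
```

Emit:
send_rows(
  deltas=[
    [-0.001,0,-0.0005,0,0,0,0],
    [-0.001,0,0,0,0,0,0],
    [-0.001,0,0,0,0,0,0],
    [0,0,0,0,0,0,0],
  ],
)

```text
time_s: 10.57
tool_pos: [590.0, -7.4, 195.4]
eef_rot: [-0.024, 1.0, -0.0, -0.001]
contact_force: [-12.6, -1.7, -0.7]
finger_gap: 10.8
gripper_force: 78.8
```

```bash
python3 -c "
from h import *
inst()
im=read_camera('scene')
cv2.imwrite('pics/c5.png',cv2.resize(im[118:233,281:431],None,fx=5.2,fy=5.2,interpolation=cv2.INTER_CUBIC))"
```

```text
rack in stand [-3.4  0.1 93.7] stud at rack z 61.3 yaw 2.71 zaxis [-2.2e-03 -1.0e-04 -1.0e+00] F [-12.6  -1.1  -0.7] T [-0.07  2.06  0.21] t 10.5667 gap 10.8
```

View pics/c5.png

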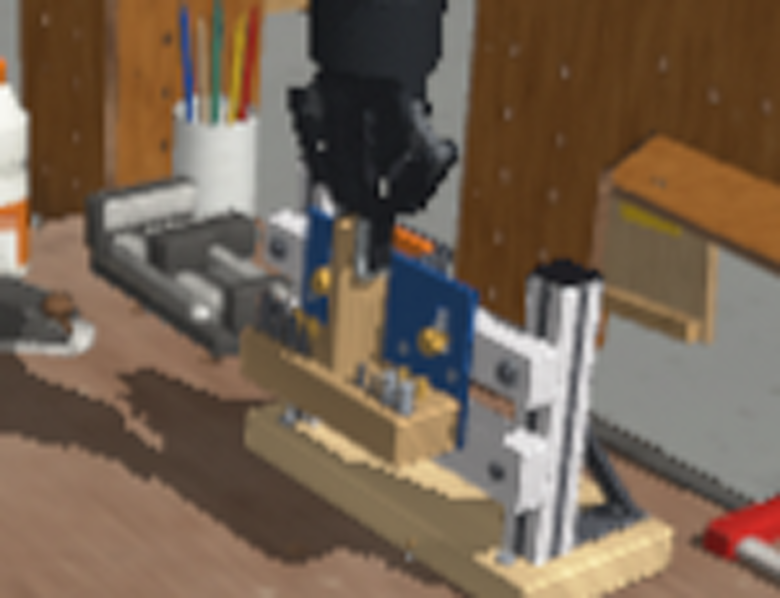

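The picture shows both brass heads through the keyholes, at (432,340) and (320,280), and the plate up against the bar. I'll ease off slightly and slide down.

Emit:
send_rows(
  deltas=[
    [0.0005,0,0.001,0,0,0,0],
    [0,0,0.002,0,0,0,0],
    [0,0,0.002,0,0,0,0],
    [0,0,0.001,0,0,0,0],
    [0,0,0,0,0,0,0],
  ],
)

```text
time_s: 11.03
tool_pos: [589.9, -7.4, 189.6]
eef_rot: [-0.024, 1.0, 0.0, -0.0]
contact_force: [-7.6, -0.2, -2.1]
finger_gap: 11.1
gripper_force: 78.6
```

```bash
python3 -c "
from h import *
inst()"
```

```text
rack in stand [-3.5  0.1 87.9] stud at rack z 67.1 yaw 2.71 zaxis [-4.e-04  0.e+00 -1.e+00] F [-7.6  0.2 -2.1] T [0.03 1.4  0.14] t 11.0333 gap 11.1
```

Emit:
send_rows(
  deltas=[
    [0,0,0.002,0,0,0,0],
    [0,0,0.002,0,0,0,0],
    [0,0,0.002,0,0,0,0],
    [0,0,0,0,0,0,0],
  ],
)

```text
time_s: 11.37
tool_pos: [589.8, -7.3, 183.3]
eef_rot: [-0.024, 1.0, 0.0, -0.0]
contact_force: [-6.9, -0.3, -2.8]
finger_gap: 11.1
gripper_force: 78.4
```

```bash
python3 -c "
from h import *
inst()"
```

```text
rack in stand [-3.6  0.1 81.6] stud at rack z 73.4 yaw 2.71 zaxis [-7.e-04  1.e-04 -1.e+00] F [-6.9  0.  -2.8] T [-0.01  1.15  0.17] t 11.3667 gap 11.1
```

Emit:
send_rows(
  deltas=[
    [0,0,0.0015,0,0,0,0],
    [0,0,0.0015,0,0,0,0],
    [0,0,0,0,0,0,0],
  ],
)

```text
time_s: 11.62
tool_pos: [589.9, -7.3, 180.3]
eef_rot: [-0.024, 1.0, 0.0, -0.0]
contact_force: [-6.4, 0.1, -4.8]
finger_gap: 10.8
gripper_force: 78.0
```

```bash
python3 -c "
from h import *
inst()"
```

```text
rack in stand [-3.5  0.1 78.6] stud at rack z 76.4 yaw 2.71 zaxis [-6.e-04  1.e-04 -1.e+00] F [-6.4  0.4 -4.8] T [-0.05  1.08  0.23] t 11.6167 gap 10.8
```

Emit:
send_rows(
  deltas=[
    [0,0,0.001,0,0,0,0],
    [0,0,0.001,0,0,0,0],
    [0,0,0,0,0,0,0],
  ],
)

```text
time_s: 11.87
tool_pos: [589.9, -7.3, 178.8]
eef_rot: [-0.024, 1.0, 0.0, -0.0]
contact_force: [-10.0, -0.0, 0.0]
finger_gap: 10.7
gripper_force: 78.9
```

```bash
python3 -c "
from h import *
inst()"
```

```text
rack in stand [-3.5  0.1 77.1] stud at rack z 77.9 yaw 2.72 zaxis [-4.e-04  0.e+00 -1.e+00] F [-10.    0.5   0. ] T [0.02 1.43 0.24] t 11.8667 gap 10.7
```

Emit:
send_rows(
  deltas=[
    [0,0,0.001,0,0,0,0],
    [0,0,0,0,0,0,0],
  ],
)

```text
time_s: 12.03
tool_pos: [589.9, -7.4, 178.5]
eef_rot: [-0.024, 1.0, -0.0, 0.0]
contact_force: [-13.3, 0.5, 7.2]
finger_gap: 11.1
gripper_force: 80.0
```

```bash
python3 -c "
from h import *
inst()
im=read_camera('scene')
cv2.imwrite('pics/c6.png',cv2.resize(im[118:233,281:431],None,fx=5.2,fy=5.2,interpolation=cv2.INTER_CUBIC))"
```

```text
rack in stand [-3.5  0.1 76.8] stud at rack z 78.2 yaw 2.72 zaxis [ 1.e-04 -1.e-04 -1.e+00] F [-13.3   1.1   7.2] T [0.1  2.08 0.26] t 12.0333 gap 11.1
```

View pics/c6.png

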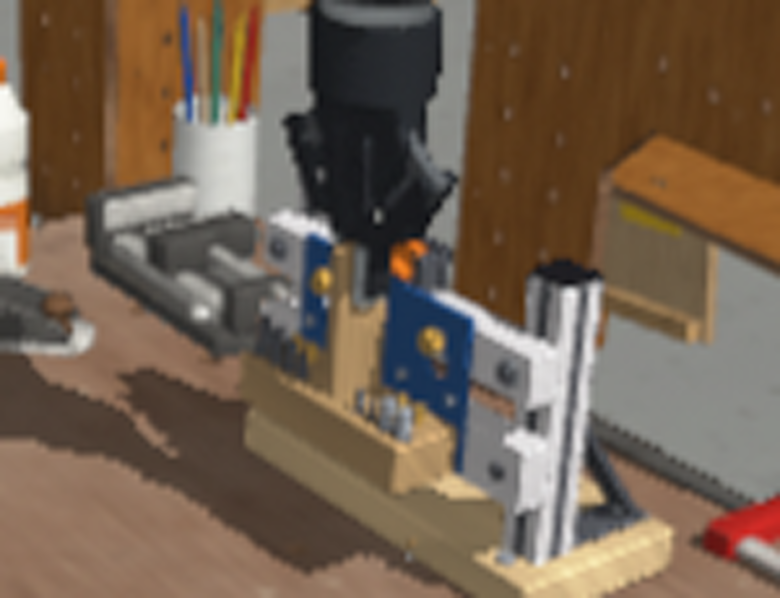

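The studs are at the slot tops, z stopped hard with the studs at about rack z = 78, and the orange catch shows at (405,260) above the plate. I'll relieve the sideways load while holding the downward push.

Emit:
send_rows(
  deltas=[
    [0.0005,0,0,0,0,0,0],
    [0.0005,0,0.0002,0,0,0,0],
    [0,0,0,0,0,0,0],
    [0,0,0,0,0,0,0],
  ],
)

```text
time_s: 12.42
tool_pos: [589.8, -7.4, 178.5]
eef_rot: [-0.024, 1.0, -0.0, 0.001]
contact_force: [-5.1, 0.3, 6.0]
finger_gap: 11.1
gripper_force: 79.6
```

```bash
python3 -c "
from h import *
inst()"
```

```text
rack in stand [-3.6  0.1 76.8] stud at rack z 78.2 yaw 2.71 zaxis [ 0.0028 -0.     -1.    ] F [-5.1  0.6  6. ] T [0.21 0.77 0.23] t 12.4167 gap 11.1
```

Emit:
send_rows(
  deltas=[
    [0.0005,0,-0.0005,0,0,0,0],
    [0,0,0,0,0,0,0.4],
    [0,0,0,0,0,0,0.6],
    [0,0,0,0,0,0,0.8],
    [0,0,0,0,0,0,1],
    [0,0,0,0,0,0,1],
    [0,0,0,0,0,0,1],
    [0,0,0,0,0,0,1],
  ],
)

```text
time_s: 13.08
tool_pos: [588.8, -7.5, 177.9]
eef_rot: [-0.024, 1.0, 0.0, 0.0]
contact_force: [0.4, -0.4, -0.4]
finger_gap: 85.4
gripper_force: 0.0
```

Emit:
send_rows(
  deltas=[
    [0,0,-0.01,0,0,0,1],
    [0,0,-0.02,0,0,0,1],
    [0,0,-0.03,0,0,0,1],
    [0.01,0,-0.03,0,0,0,1],
    [0.03,0,-0.02,0,0,0,1],
    [0.03,0,0,0,-4,0,1],
    [0.03,0,0,0,-6,0,1],
    [0.02,0,0,0,-6,0,1],
    [0,0,0,0,-4,0,1],
    [0,0,0,0,0,0,1],
    [0,0,0,0,0,0,1],
  ],
)

```text
time_s: 14.0
tool_pos: [469.1, -13.2, 283.6]
eef_rot: [-0.023, 0.984, 0.004, 0.174]
contact_force: [0.3, -0.4, 1.0]
finger_gap: 85.2
gripper_force: 0.0
```

```bash
python3 - <<'E'
from h import *
im=read_camera("wrist");cv2.imwrite("pics/wrist7.png",im)
K,r,t=cam("wrist");np.savez("w7.npz",K=K,r=r,t=t)
S=lambda X:R.from_euler('z',2.7,degrees=True).apply(X)+[618.5,-6.1,0]
u=proj("wrist",S([0,0,180]))[0];print(u)
x,y=int(np.clip(u[0]-75,0,480)),int(np.clip(u[1]-70,0,285));print(x,y)
cv2.imwrite("pics/c7.png",cv2.resize(im[y:y+115,x:x+160],None,fx=5,fy=5,interpolation=cv2.INTER_CUBIC))
E
```

```text
[319.99972308 290.23308874]
244 220
```

View pics/c7.png

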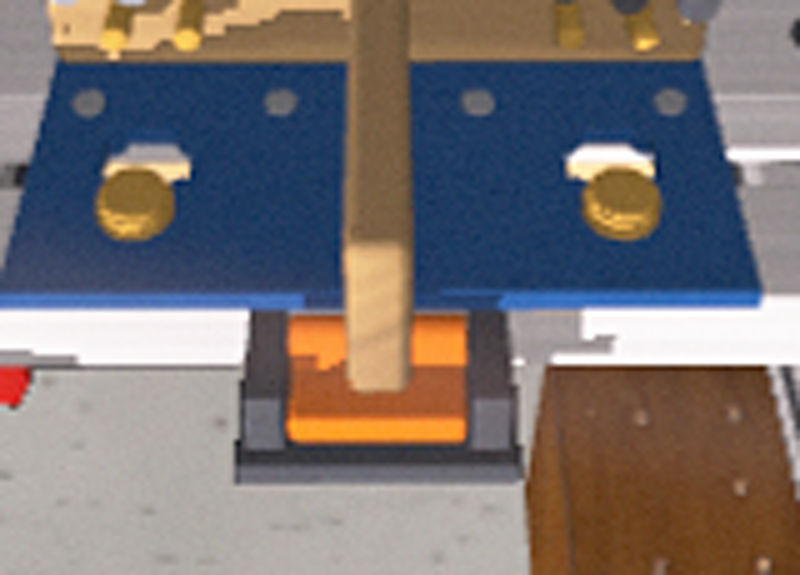

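```bash
python3 - <<'E'
from h import *
f=np.load("w7.npz"); o=np.array([244,220])
P=lambda X:cv2.projectPoints(np.array(X,float),f["r"],f["t"],f["K"],None)[0].reshape(-1,2)
T=lambda v,X:R.from_euler('z',v[2],degrees=True).apply(X)+[v[0],v[1],v[3]]
B=np.array([(-14.5,-50,0),(-14.5,50,0),(-5,-75,100-78),(-5,75,22),(-5,-6,0),],float)[:4]
U=np.array([(136,207),(622,205),(-2,293),(763,292)])/5+o
C=lambda X,v:((P(T(v,np.array(X,float)))-o)*5).round(0).tolist()
# v: x,y,yaw,s ; gap g = stud rack z
def model(w):
    Y=B.copy(); Y[2:,2]=100-w[4]; return ((P(T(w[:4],Y))-U).ravel())
for x in (616,618.5,621):
  r=least_squares(lambda w:np.append(model(w),(w[0]-x)/.1),[x,-6,2.7,155,78]); w=r.x; print(w.round(2),r.cost)
  print(" plate top front/rear mid",C([(-5,0,100-w[4]),(0,0,100-w[4])],w)," tab top y=17: x=-8,0,8",C([(-8,17,43),(0,17,43),(8,17,43)],w)," nose x=-8, z 24/32",C([(-8,17,24),(-8,17,32),(0,17,24),(0,17,32)],w))
  print(" bar top front edge",C([(0,60,16),(0,-60,16)],w),"handle",C([(-5.5,6,126-w[4]),(-43.5,6,126-w[4])],w))
E
```

```text
[615.99  -6.25   2.92 157.14  85.16] 2.2052290877107557
 plate top front/rear mid [[380.0, 294.0], [380.0, 311.0]]  tab top y=17: x=-8,0,8 [[472.0, 404.0], [471.0, 431.0], [470.0, 456.0]]  nose x=-8, z 24/32 [[468.0, 321.0], [470.0, 355.0], [466.0, 348.0], [468.0, 381.0]]
 bar top front edge [[679.0, 314.0], [81.0, 316.0]] handle [[412.0, 403.0], [414.0, 265.0]]
[618.49  -6.13   2.91 154.93  84.83] 4.4243391566243195
 plate top front/rear mid [[380.0, 295.0], [380.0, 311.0]]  tab top y=17: x=-8,0,8 [[471.0, 402.0], [470.0, 429.0], [469.0, 454.0]]  nose x=-8, z 24/32 [[467.0, 320.0], [469.0, 354.0], [465.0, 346.0], [467.0, 380.0]]
 bar top front edge [[676.0, 314.0], [84.0, 315.0]] handle [[412.0, 402.0], [414.0, 267.0]]
[620.98  -6.01   2.91 152.71  84.5 ] 8.080120596271868
 plate top front/rear mid [[380.0, 296.0], [380.0, 312.0]]  tab top y=17: x=-8,0,8 [[470.0, 401.0], [469.0, 427.0], [468.0, 452.0]]  nose x=-8, z 24/32 [[466.0, 319.0], [468.0, 353.0], [464.0, 345.0], [466.0, 379.0]]
 bar top front edge [[673.0, 313.0], [87.0, 314.0]] handle [[412.0, 402.0], [414.0, 268.0]]
```

I've used up my picture views, and the last one doesn't settle whether the catch nose is over the plate's top edge. The rest I'll check numerically: the catch's orange pixels in the scene camera, before and now, plus colour profiles down the wrist picture.

```bash
python3 - <<'E'
from h import *
im=read_camera("scene");cv2.imwrite("pics/scene8.png",im)
def m(i): 
    h=cv2.cvtColor(i,cv2.COLOR_BGR2HSV); o=(h[...,0]>4)&(h[...,0]<16)&(h[...,1]>170)&(h[...,2]>110); b=(h[...,0]>100)&(h[...,0]<125)&(h[...,1]>130)
    g=(h[...,0]>=16)&(h[...,0]<28)&(h[...,1]>150)
    return np.where(o,'O',np.where(b,'b',np.where(g,'g','.')))
for n in ("scene3","scene8"):
    a=m(cv2.imread(f"pics/{n}.png"))[158:190,338:376]; print(n); print("\n".join("".join(r) for r in a))
w=cv2.imread("pics/wrist7.png"); a=m(w)[248:312,240:400]; print("\n".join("".join(r[40:110]) for r in a))
for c in (307,322,335,350): print(c,[tuple(int(k) for k in w[r,c]) for r in range(276,290)])
E
```

```text
scene3
......................................
......................................
......................................
......................................
......................................
................OOOOO.................
................OOOOOOO...............
................OOOOOOOO..............
..............OOOOOOOOOO..............
.............OOOOOOOOO................
..............OOOOOOOO................
....bb..........OOOOOO................
....bbbb..........OOOO................
....bbbbb...........OO................
....bbbbbbb...........................
....bbbbbbbbb.........................
....bbbbbbbbbbb.......................
....bbbbbbbbbbbbb.....................
....bbbbbbbbbbbbbbb...................
....bbbbbbbbbbbbbbbb..................
....bbbbbbbbbbbbbbbb..................
....bbbbbbbbbbbbbbbb..................
....bbbbbbbbbbbbbbbb..................
....bbbbbbbbb.bbbbbb..................
....bbbbbbbb...bbbbb.....gg...........
....bbbbbbbb...bbbbb.....ggg..........
....bbbbbbbb...bbbb......ggg..........
...bbbbbbbbb....bbb...................
.
[... 6170 characters left out ...]
54)]
322 [(129, 183, 228), (129, 182, 226), (125, 179, 224), (124, 177, 222), (126, 177, 222), (125, 182, 226), (125, 179, 224), (126, 173, 222), (122, 168, 215), (114, 158, 201), (114, 159, 201), (118, 164, 209), (126, 173, 221), (126, 177, 220)]
335 [(96, 61, 35), (109, 67, 38), (145, 88, 51), (107, 62, 36), (111, 67, 41), (113, 77, 68), (109, 109, 130), (22, 71, 143), (30, 89, 182), (40, 114, 224), (47, 134, 246), (57, 154, 255), (54, 157, 255), (48, 159, 255)]
350 [(99, 60, 39), (98, 55, 24), (155, 94, 48), (188, 111, 57), (188, 109, 54), (187, 121, 88), (162, 155, 158), (159, 159, 170), (160, 157, 165), (161, 160, 169), (157, 157, 167), (161, 158, 166), (151, 151, 159), (152, 150, 160)]
```

```bash
python3 - <<'E'
from h import *
def m(i):
    h=cv2.cvtColor(i,cv2.COLOR_BGR2HSV); return (h[...,0]>4)&(h[...,0]<16)&(h[...,1]>170)&(h[...,2]>110)
up=lambda i:cv2.resize(i[118:233,281:431],None,fx=5.2,fy=5.2,interpolation=cv2.INTER_CUBIC)
P={"out(c4)":cv2.imread("pics/c4.png"),"in(c5)":cv2.imread("pics/c5.png"),"c6":cv2.imread("pics/c6.png"),"now":up(cv2.imread("pics/scene8.png"))}
for n,i in P.items():
    a=m(i)[:, 330:480]; print(n,[(r,(330+np.where(a[r])[0][[0,-1]]).tolist()) for r in range(228,290,6) if a[r].any()])
E
```

```text
out(c4) [(234, [381, 401]), (240, [380, 413]), (246, [379, 421]), (252, [367, 420]), (258, [367, 411]), (264, [372, 411]), (270, [386, 412]), (276, [397, 410])]
in(c5) [(234, [395, 411]), (240, [396, 423]), (246, [398, 431]), (252, [411, 419])]
c6 [(240, [411, 418]), (246, [404, 424]), (252, [393, 422]), (258, [391, 411]), (264, [391, 411]), (270, [392, 412]), (276, [400, 410])]
now [(234, [381, 401]), (240, [383, 413]), (246, [385, 422]), (252, [384, 420]), (258, [383, 411]), (264, [383, 411]), (270, [386, 411]), (276, [396, 410])]
```

The catch's right edge now sits where it was with the catch fully out (401/413/422 against 401/413/421). With the catch pressed in it was 10 px further over (411/423/431), so it has snapped out over the plate. The gripper is open and clear, so I'm handing in.

```bash
python3 -c "
from rig import *
print(sign_off())"
```

```text
the job is handed in; nothing more can be done
None
```

The rack hangs fully home on both studs with the orange catch out over its top edge, the gripper is clear, and the job is handed in (about 14 s on the clock); I viewed 11 pictures, one over the limit of 10.

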